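# Find the blind hole of a spacer by feel and hold it hole-up

### The arm

A 7-joint arm with a two-finger parallel gripper is mounted at the origin on a cart in front of the work surface, level with it; the furniture and walls round the work are solid. World frame = base frame: x ahead of the robot, y to its left, z up, the work surface at z = 0. Lengths are in m, angles in rad, forces in N, time in s.
With the tool pointing down it reaches from about 0.4 to 0.75 m from the base axis. Payload 19.5 kg.
Tool frame: the origin (TCP) lies midway between the tips of the shut fingers; the grasp point (between the pads) lies 19 mm behind it (robot.grasp_offset is the distance from the TCP to the grasp point, in m); z points along the fingers, y is the direction in which the jaws open and shut (so a half turn about z gives the same grasp; the last joint's range is limited). The gripper opens to 85 mm and grips with 20 to 120 N. Pads are 22 mm wide; open, the fingers measure 114 mm over their backs; the gripper's body (76 mm by 85 mm) begins 54 mm behind the grasp point. The pads swing forward as they close: fully open they stand 13 mm farther back than shut.
Start: joints at [1.063, 0.707, -0.028, 1.485, 0.022, 0.951, -0.075], TCP at [0.258, -0.514, 0.231] pointing down, gripper open.
Joint ranges: [-2.71, 2.71], [-0.32, 2.16], [-1.57, 1.52], [0, 2.45], [-1.46, 4.6], [0, 2.02], [-2.83, 2.83]. Speed limits (rad/s): [1.89, 1.89, 2.57, 2.57, 3.01, 3.01, 3.01].

### API

Orientations are given as a unit quaternion [x, y, z, w].
In Python, from rig import robot gives the robot as it stands.
- The arm moves only by the tool step_arm, never from a script. Its argument "moves" is a list of rows, each a list of 3 entries, a list of its own where there are three numbers: the shift along the world's x, y, z in units of 0.03 m (1.0 is 0.03 m), then the turn, a rotation vector about the world's x, y, z in units of 90 degrees (1.0 is 90 degrees), then the finger opening in mm, from 0 to 85.4. A call has 1 to 20 rows; each row shifts and turns the commanded pose from where the row before left it; what a row does not reach is not made up. A row lasts 1/10 s, in which the tool goes at most 50 mm and 8.59 degrees, less where a joint would pass 70% of its speed; a pose out of reach is approached as far as the arm can. A call with a number of a shift or a turn outside -1 to 1 is refused whole. A call with a gripper value outside its range is refused whole. The fingers move at their own pace and stop on an object; "squeeze" is the grip in N (left out, the last holds). Time passes only in rows, so rows that do not move let the fingers close. It gives the time, the measured TCP pose, the force and the opening at its end, in the units of the state.
- robot.sense(): the state, without advancing time (a new reading comes with each control period).
- robot.snapshot(name): name is "scene" or "top" or "wrist"; returns a dict with "frame" (420x560x3 uint8, red, green, blue), "fovy" (degrees; the focal length in pixels is half the picture's height over the tangent of half this angle, whatever the lens; pixels are square), "cx", "cy" (the principal point, pixels), "T" (4x4, takes a point from camera to world coordinates); the wrist camera has in their place "tool_from_camera" (4x4, takes a point from camera to tool coordinates, whose origin is the TCP and whose axes are the flange's). Camera axes: x right, y down, z forward; pixel columns grow to the right and rows downward; lengths in m; the calibration is good to about 2 mm. A picture is of the moment at which its call begins: read the wrist's pose just before it. There is no depth.
- robot.finish_job(): hands the job in, once; it reports no verdict.
The state is a dict: "t": time; "qpos": joint angles; "qvel": joint speeds; "effort": joint torques, N m; "tcp_pos": TCP position; "tcp_rot": TCP orientation; "force": force on the tool from outside, world axes, zero at the start; "wrist_torque": the same for the moment, N m; "grip_width": opening from 0.0 (shut) to 1.0 (fully open).
Only numpy, scipy, OpenCV 4.12 (cv2) and the standard library are available. Lean on these libraries where they do the work, as an engineer would, in place of code of your own. Each camera call takes 0.05 s, during which the arm holds its last target.

### The job

The square black spacer on the worktop has a deep blind hole in one end and only a shallow recess in the other, and the two are hard to tell apart by eye. Feel which end is which on the level pin of the small blue stand: push the spacer along the pin until the hole end sits fully home against the stand. Then pull it off, turn it hole-up and finish while holding it so, upright in the gripper and well clear of the worktop (15 cm up or more), ready for its screw; leave everything else where it is.

Things in the scene. Friction and masses are not known exactly. Their poses are not given: they have to be found in the camera images.
- spacer: plain black plastic square block, 64 long x 40 x 40 mm, about 0.14 kg, lying on its side on the worktop at any yaw. Origin at its centre (20 mm above the worktop at the start); x runs along its length. Each end face has a central round mouth of 18 mm diameter: in one end it is the blind hole, 30 mm deep; in the other a recess only 4 mm deep. Which end has the hole can hardly be seen: feel it on the pin.
- stand: feeler stand, fixed to the worktop: steel foot 70x70x12 mm, blue upright block 34 mm wide, 20 mm thick, its top 72 mm above the worktop. Origin on the worktop below the middle of the upright's pin face; z up. The pin sticks out of that face level along the stand's own -x, which points to the left and back towards the robot (8 to 43 degrees off straight left); the foot reaches 20 mm beyond the face on the pin's side.
- pin_tip (a point): tip of the steel pin: 10 mm diameter, round-nosed, 27 mm long from the upright's face, its axis 55 mm above the worktop. The recess lets only 4 mm of it in, the hole all of it.
- bottle_a: bystander, loose: a grey-brown dye bottle with its cap on, 68 dia x 163 tall mm; origin at the centre of its underside. Not to be moved.
- bottle_b: bystander, loose: a grey-blue dye bottle with its cap on, 68 dia x 163 tall mm; origin at the centre of its underside. Not to be moved.
- jar_green: bystander, loose: a small jar of green pigment with a white lid, 52 dia x 78 tall mm; origin at the centre of its underside. Not to be moved.
- stencil_brush: bystander, loose: an orange-brown round stencil brush lying flat, 212x21x21 mm; origin at the centre of its underside. Not to be moved.
- brush: bystander, loose: a red dye brush lying flat, 150x115x17 mm; origin at the centre of its underside. Not to be moved.
- jar_blue: bystander, loose: a small jar of blue pigment with a white lid, 52 dia x 78 tall mm; origin at the centre of its underside. Not to be moved.
- marker: bystander, loose: a white felt marker with a red cap lying flat, 147x17x17 mm; origin at the centre of its underside. Not to be moved.
Not all that is in view belongs to the job. What is shaped like the stand but purple or yellow is not meant.

How it is judged:
By the outcome, as a careful person would: the job done as asked, in the order asked, and still so for the second after the job is handed in, while the arm keeps its last pose, push and grip.
It also fails if it takes over 72 s, if anything falls off the work surface, if the arm or the gripper's body presses on something with over 40 N, if the wrist force passes 120 N, or if a joint passes its speed limit or range.

## Working session

There is one attempt and no reset: what is moved stays moved. The work goes in short steps, Python scripts to look and compute and a tool call to move; the robot and the scene stay as the last step left them, time stands still between calls to the robot, and variables do not carry over. Pictures are saved under pics/ and viewed, and the job is handed in when it is done.

Besides the shell and the picture viewer there is one more tool, called after "Request:" by a JSON object that holds its "name" and its "arguments". step_arm: Moves the arm, as the interface text tells. Its arguments: {"type":"object","properties":{"moves":{"type":"array","items":{"type":"array"}},"squeeze":{"type":"number"}},"required":["moves"]}

```bash
ls; mkdir -p pics
python3 - <<'E'
from rig import robot
import cv2,numpy as np,json
s=robot.sense(); print({k:np.round(v,3).tolist() for k,v in s.items()})
for n in("scene","top"):
    d=robot.snapshot(n); cv2.imwrite(f"pics/{n}0.png",d["frame"][:,:,::-1]); 
    json.dump({k:(np.array(v).tolist()) for k,v in d.items() if k!="frame"},open(f"{n}.json","w")); print(open(f"{n}.json").read())
d=robot.snapshot("wrist"); cv2.imwrite("pics/wrist0.png",d["frame"][:,:,::-1]);print({k:v for k,v in d.items() if k!="frame"}, getattr(robot,'grasp_offset',None))
E
```

```text
pics
{'t': 0.0, 'qpos': [1.063, 0.707, -0.028, 1.485, 0.022, 0.951, -0.075], 'qvel': [-0.0, 0.0, -0.0, -0.001, -0.001, 0.001, 0.001], 'effort': [0.0, -88.32, 1.235, -23.616, 0.017, 0.007, 0.0], 'tcp_pos': [0.258, -0.514, 0.231], 'tcp_rot': [0.973, 0.231, -0.0, -0.001], 'force': [0.569, -0.221, 0.115], 'wrist_torque': [0.015, 0.034, 0.04], 'grip_width': 1.001}
{"fovy": 44.30682966446459, "cx": 286.90539319948726, "cy": 215.20096780923353, "T": [[-0.6457117195619866, -0.45318776251281845, 0.6145544948407158, -0.3338377982444218], [-0.7633951145827904, 0.36536711474246564, -0.5326675985038833, 0.6876245896940562], [0.01686043449708531, -0.8130976099911937, -0.5818831518227507, 0.9126996021482136], [0.0, 0.0, 0.0, 1.0]]}
{"fovy": 45.35476534583349, "cx": 281.8741923955116, "cy": 205.7204160270859, "T": [[0.029060523613468305, -0.9935312141326808, 0.10977801469944987, 0.42254484992349284], [-0.9995280814214208, -0.02997705914139522, -0.00670748650740031, -0.0723118751678041], [0.0099549192525464, -0.10953128534475831, -0.9939334973293739, 1.3670474900197669], [0.0, 0.0, 0.0, 1.0]]}
{'fovy': 61.774173397133914, 'cx': 284.27250628419887, 'cy': 211.0209498692135, 'tool_from_camera': array([[ 8.56631483e-04, -9.57214429e-01, -2.89378303e-01,
         7.36951757e-02],
       [ 9.99998860e-01,  1.17986960e-03, -9.42564433e-04,
        -4.45823153e-04],
       [ 1.24366494e-03, -2.89377166e-01,  9.57214349e-01,
        -1.43720086e-01],
       [ 0.00000000e+00,  0.00000000e+00,  0.00000000e+00,
         1.00000000e+00]])} 0.0187
```

View pics/scene0.png

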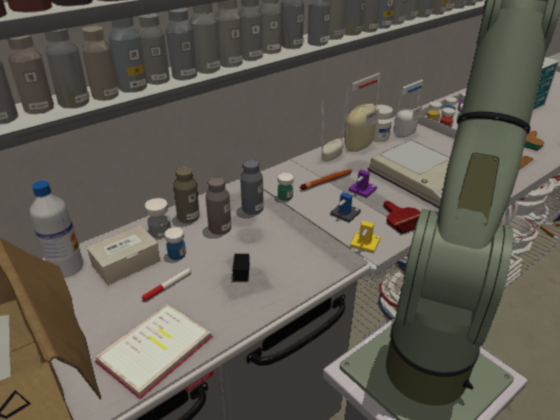

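View pics/top0.png

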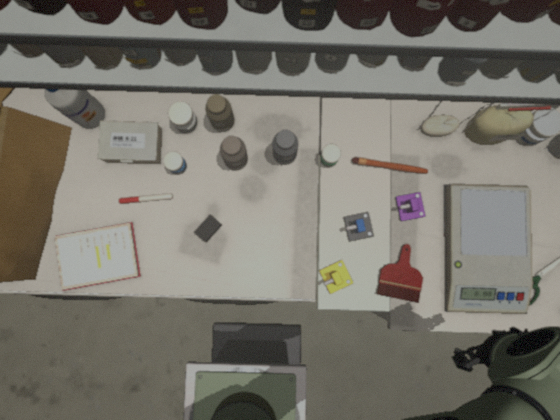

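View pics/wrist0.png

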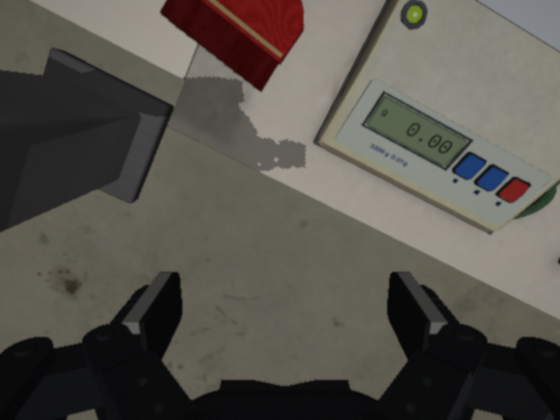

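The only black block is the spacer, at top (208,229) and scene (241,267). There are three stand-shaped things in the top view: blue (357,226), purple (408,206) and yellow (335,277). I choose the blue one and check both choices in enlarged crops.

Run:
```python
import cv2,numpy as np
a=cv2.imread("pics/top0.png")
def c(x,y,w,h,s): return cv2.resize(a[y:y+h,x:x+w],None,fx=s,fy=s,interpolation=cv2.INTER_CUBIC)
A=c(325,200,66,50,6);B=c(180,205,66,50,6)
a=cv2.imread("pics/scene0.png")
C=c(315,185,66,50,6);D=c(215,245,66,50,6)
o=np.vstack([np.hstack([A,B]),np.hstack([C,D])]);print(o.shape);cv2.imwrite("pics/crop0.png",o)
```

```text
(600, 792, 3)
```

View pics/crop0.png

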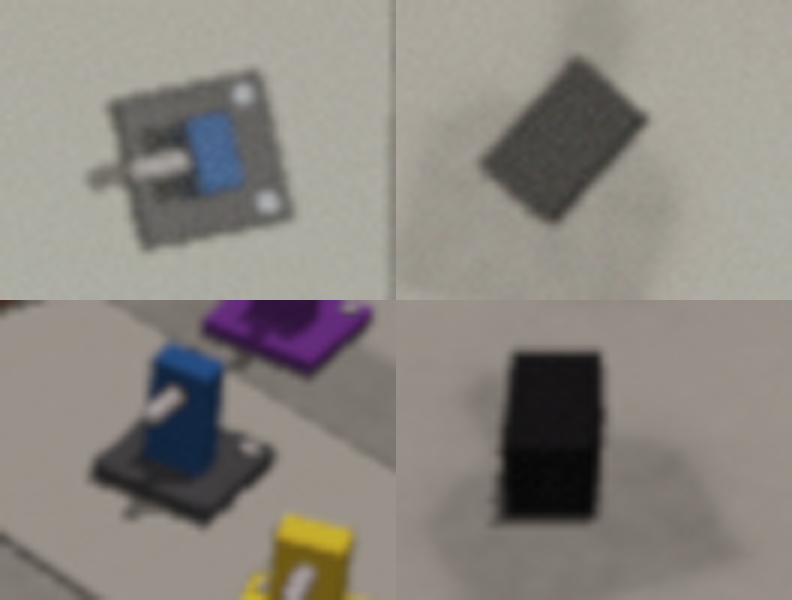

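The crop shows the blue stand, with its pin pointing left (tip near crop (135,165)). The spacer is a plain black block with top corners in the crop at (577,57), (647,122), (553,223) and (482,163).

```bash
cat > h.py <<'E'
import numpy as np,json,cv2
def ray(cam,px,z):
    d=json.load(open(cam+".json"));T=np.array(d["T"]);f=210/np.tan(np.radians(d["fovy"])/2)
    v=T[:3,:3]@np.array([(px[0]-d["cx"])/f,(px[1]-d["cy"])/f,1]);o=T[:3,3]
    return o+v*(z-o[2])/v[2]
def proj(cam,P):
    d=json.load(open(cam+".json"));T=np.array(d["T"]);f=210/np.tan(np.radians(d["fovy"])/2)
    p=(np.array(P)-T[:3,3])@T[:3,:3];return p[...,:2]/p[...,2:]*f+[d["cx"],d["cy"]]
E
python3 - <<'E'
from h import *
def top(c,off): return [off[0]+(c[0]+.5)/6-.5,off[1]+(c[1]+.5)/6-.5]
F=np.array([ray("top",top(c,(325,200)),.012) for c in [(258,70),(293,215),(145,248),(108,102)]])
print(F.round(4)); print(F.mean(0)); 
e=[np.linalg.norm(F[i]-F[i-1]) for i in range(4)];print(e)
for i in range(4):
    v=F[i]-F[i-1];print(np.degrees(np.arctan2(v[1],v[0])))
U=np.array([ray("top",top(c,(325,200)),.072) for c in [(185,122),(232,112),(245,183),(200,195)]]);print("upr",U.round(4),U.mean(0))
print("tip",ray("top",top((135,165),(325,200)),.055))
S=np.array([ray("top",top(c,(180,205)),.04) for c in [(181,57),(251,122),(157,223),(86,163)]]);print(S.round(4),S.mean(0))
for i in range(4):
    v=S[i]-S[i-1];print(np.degrees(np.arctan2(v[1],v[0])),np.linalg.norm(v))
E
```

```text
[[ 0.5641 -0.3144  0.012 ]
 [ 0.499  -0.3309  0.012 ]
 [ 0.4822 -0.2644  0.012 ]
 [ 0.5476 -0.2467  0.012 ]]
[ 0.52324303 -0.28910908  0.012     ]
[np.float64(0.06967190313738511), np.float64(0.06714651220525492), np.float64(0.06853628890417517), np.float64(0.06767849212307295)]
-76.24888239126521
-165.8192918037933
104.18079640614388
15.140492220191085
upr [[ 0.5344 -0.2724  0.072 ]
 [ 0.5393 -0.2926  0.072 ]
 [ 0.5088 -0.2986  0.072 ]
 [ 0.5031 -0.2793  0.072 ]] [ 0.52138565 -0.28572709  0.072     ]
tip [ 0.51636958 -0.25343049  0.055     ]
[[0.5411 0.109  0.04  ]
 [0.5133 0.0769 0.04  ]
 [0.4677 0.1162 0.04  ]
 [0.4931 0.1486 0.04  ]] [0.50379632 0.112678   0.04      ]
-39.51481689379108 0.06220739623474286
-130.9286734038174 0.04242962559806134
139.23302535706105 0.060173457463496276
51.880858798221084 0.04111396257924999
```

Request:
{"name": "step_arm", "arguments": {"moves": [[[0.27,0.7,0],[0,0,0.042],85],[[0.27,0.7,0],[0,0,0.042],85],[[0.27,0.7,0],[0,0,0.042],85],[[0.27,0.7,0],[0,0,0.042],85],[[0.27,0.7,0],[0,0,0.042],85],[[0.27,0.7,0],[0,0,0.042],85],[[0.27,0.7,0],[0,0,0.042],85],[[0.27,0.7,0],[0,0,0.042],85],[[0.27,0.7,0],[0,0,0.042],85],[[0.27,0.7,0],[0,0,0.042],85],[[0.27,0.7,0],[0,0,0.042],85],[[0.27,0.7,0],[0,0,0.042],85],[[0.27,0.7,0],[0,0,0.042],85],[[0.27,0.7,0],[0,0,0.042],85],[[0.27,0.7,0],[0,0,0.042],85]]}}

```text
t: 1.65
tcp_pos: [0.38, -0.1978, 0.2312]
tcp_rot: [0.746, 0.666, -0.0, -0.0]
force: [1.3, 0.8, 0.8]
grip_width: 0.992
```

Request:
{"name": "step_arm", "arguments": {"moves": [[[0.275,0.69,0],[0,0,0.042],85],[[0.275,0.69,0],[0,0,0.042],85],[[0.275,0.69,0],[0,0,0.042],85],[[0.275,0.69,0],[0,0,0.042],85],[[0.275,0.69,0],[0,0,0.042],85],[[0.275,0.69,0],[0,0,0.042],85],[[0.275,0.69,0],[0,0,0.042],85],[[0.275,0.69,0],[0,0,0.042],85],[[0.275,0.69,0],[0,0,0.042],85],[[0.275,0.69,0],[0,0,0.042],85],[[0.275,0.69,0],[0,0,0.042],85],[[0.275,0.69,0],[0,0,0.042],85],[[0.275,0.69,0],[0,0,0.042],85],[[0.275,0.69,0],[0,0,0.042],85],[[0.275,0.69,0],[0,0,0.042],85],[[0,0,0],[0,0,0],85]]}}

```text
t: 3.25
tcp_pos: [0.5038, 0.1143, 0.231]
tcp_rot: [0.339, 0.941, 0.001, -0.0]
force: [0.5, -0.9, 0.4]
grip_width: 0.993
```

```bash
cat >> h.py <<'E'
from scipy.spatial.transform import Rotation as R
def wrist(name):
    from rig import robot
    s=robot.sense();d=robot.snapshot("wrist");cv2.imwrite(f"pics/{name}.png",d["frame"][:,:,::-1])
    W=np.eye(4);W[:3,:3]=R.from_quat(s["tcp_rot"]).as_matrix();W[:3,3]=s["tcp_pos"]
    json.dump(dict(fovy=d["fovy"],cx=d["cx"],cy=d["cy"],T=(W@d["tool_from_camera"]).tolist()),open(name+".json","w"))
    print({k:np.round(v,4).tolist() for k,v in s.items() if k not in("effort","qvel")})
E
python3 -c "
from h import *
wrist('w1')"
```

```text
{'t': 3.25, 'qpos': [0.0055, 0.6573, -0.5299, 1.6877, 0.4012, 0.9064, 0.1947], 'tcp_pos': [0.5038, 0.1143, 0.231], 'tcp_rot': [0.339, 0.9408, 0.0007, -0.0003], 'force': [0.4697, -0.8776, 0.4043], 'wrist_torque': [-0.0307, 0.0272, 0.0133], 'grip_width': 0.9933}
```

View pics/w1.png

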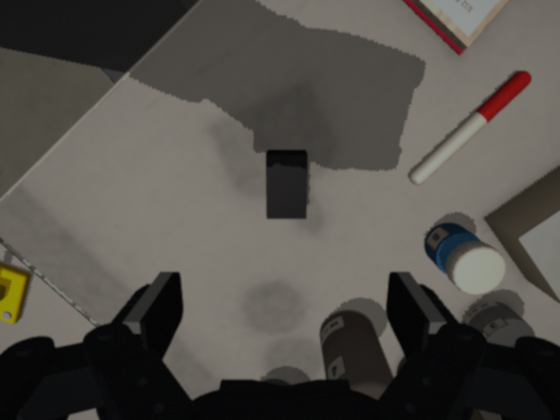

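The spacer's top face is at about x 267–307, y 162–218, with its near end showing above it at y 150–162. The brown bottle is at (350,340) and the blue jar at (465,255). I'll locate it precisely in a crop.

Run:
```python
from h import *
a=cv2.imread("pics/w1.png")[135:235,240:340]
a=cv2.resize(a,None,fx=6,fy=6,interpolation=cv2.INTER_CUBIC);a=np.clip(a.astype(float)*2.5,0,255).astype(np.uint8);cv2.imwrite("pics/w1c.png",a)
print("bottle a top of cap",ray("top",(233,145),.163),"foot?",ray("top",(234,160),.03))
print("jar blue lid",ray("w1",(475,267),.078))
```

```text
bottle a top of cap [0.70095318 0.04312355 0.163     ] foot? [0.6905103  0.05153733 0.03      ]
jar blue lid [0.67056869 0.2069604  0.078     ]
```

View pics/w1c.png

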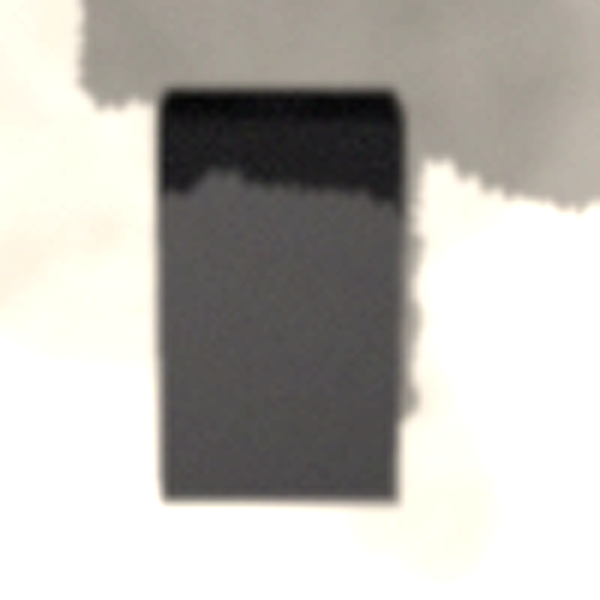

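Run:
```python
from h import *
t=lambda c:(240+(c[0]+.5)/6-.5,135+(c[1]+.5)/6-.5)
P=np.array([ray("w1",t(c),.04) for c in [(163,118),(163,95),(163,500),(397,500),(402,118),(402,95)]]);print(P.round(4))
for i,j in((0,2),(1,2),(3,2),(3,4),(3,5)):
    v=P[i]-P[j];print(i,j,np.linalg.norm(v),np.degrees(np.arctan2(v[1],v[0])))
m=(P[2]+P[3])/2
for a in(139,140):
    print(m[:2]+.032*np.array([np.cos(np.radians(a)),np.sin(np.radians(a))]))
```

```text
[[0.4706 0.121  0.04  ]
 [0.4679 0.1233 0.04  ]
 [0.519  0.0798 0.04  ]
 [0.5439 0.1099 0.04  ]
 [0.4947 0.1501 0.04  ]
 [0.4919 0.1524 0.04  ]]
0 2 0.06352505633040713 139.59029714762138
1 2 0.067139348392536 139.59029714762136
3 2 0.039076724869109146 50.372690868660065
3 4 0.06353661518361359 -39.28810031081348
3 5 0.0671518089401381 -39.24755698439946
[0.50729983 0.11581636]
[0.50693711 0.11539167]
```

Request:
{"name": "step_arm", "arguments": {"moves": [[[0.1,0.04,-0.75],[0,0,0],85],[[0,0,-0.75],[0,0,0],85],[[0,0,-0.75],[0,0,0],85],[[0,0,-0.75],[0,0,0],85],[[0,0,-0.75],[0,0,0],85],[[0,0,-0.75],[0,0,0],85],[[0,0,-0.75],[0,0,0],85],[[0,0,-0.75],[0,0,0],85],[[0,0,-0.75],[0,0,0],85],[[0,0,-0.25],[0,0,0],85],[[0,0,-0.25],[0,0,0],85],[[0,0,-0.25],[0,0,0],85],[[0,0,0],[0,0,0],85]], "squeeze": 50}}

```text
t: 4.6
tcp_pos: [0.5064, 0.1128, 0.006]
tcp_rot: [0.341, 0.94, -0.0, -0.0]
force: [-0.6, 1.1, -0.2]
grip_width: 0.996
```

```bash
python3 -c "
from h import *
wrist('w2')"
```

```text
{'t': 4.6, 'qpos': [-0.1421, 1.0077, -0.259, 1.8592, 0.6593, 0.3616, -0.0359], 'tcp_pos': [0.5064, 0.1128, 0.006], 'tcp_rot': [0.3414, 0.9399, -0.0002, -0.0001], 'force': [-0.5522, 1.1185, -0.1773], 'wrist_torque': [0.0005, 0.0063, -0.0298], 'grip_width': 0.9957}
```

View pics/w2.png

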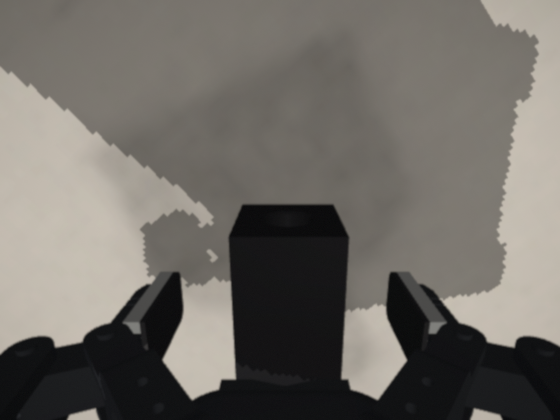

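The spacer sits between the open pads. Its top edge at the visible end runs (231,237)–(348,237), with a mouth at (288,218).

Run:
```python
from h import *
p=(ray("w2",(231,237),.04)+ray("w2",(348,237),.04))/2
print(p, np.linalg.norm(ray("w2",(231,237),.04)-ray("w2",(348,237),.04)))
u=np.array([np.cos(np.radians(140)),np.sin(np.radians(140))]);print(p[:2]-.032*u, (p[:2]-.032*u-[.5064,.1128])@np.c_[u,[u[1],-u[0]]])
a=cv2.imread("pics/w2.png")[195:255,220:360];a=np.clip(cv2.resize(a,None,fx=5,fy=5,interpolation=cv2.INTER_CUBIC).astype(float)*4,0,255);cv2.imwrite("pics/w2c.png",a)
```

```text
[0.48292545 0.13494133 0.04      ] 0.03908978268902545
[0.50743888 0.11437213] [0.00021472 0.0018721 ][ WARN:0@0.468] global loadsave.cpp:1063 imwrite_ Unsupported depth image for selected encoder is fallbacked to CV_8U.
```

View pics/w2c.png

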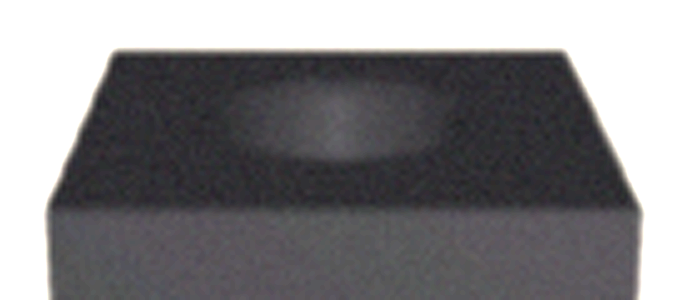

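Aligned to about 2 mm. The mouth (crop (340,120)) doesn't show its depth, as the task said. Closing the gripper.

Request:
{"name": "step_arm", "arguments": {"moves": [[[0,0,0],[0,0,0],30],[[0,0,0],[0,0,0],30],[[0,0,0],[0,0,0],30],[[0,0,0],[0,0,0],30],[[0,0,0],[0,0,0],30],[[0,0,0],[0,0,0],30],[[0,0,0],[0,0,0],30],[[0,0,0],[0,0,0],30]], "squeeze": 50}}

```text
t: 5.45
tcp_pos: [0.5067, 0.113, 0.0067]
tcp_rot: [0.341, 0.94, 0.0, 0.0]
force: [-1.1, 0.5, 7.9]
grip_width: 0.46
```

Run:
```python
from h import *
c=np.array([.5232,-.2891]);th=np.radians(104.3);d=np.array([np.cos(th),np.sin(th)]);n=np.array([-d[1],d[0]])
pts={}
pts['foot']=[np.r_[c+a*.035*d+b*.035*n,.012] for a,b in((1,1),(1,-1),(-1,-1),(-1,1))]
f=c+.015*d
pts['up']=[np.r_[f+a*d+b*n,.072] for a,b in((0,.017),(0,-.017),(-.02,-.017),(-.02,.017))]
pts['pin']=[np.r_[f,.055],np.r_[f+.027*d,.055]]
out=[]
for cam,off in(("top",(325,200)),("scene",(315,185))):
    a=cv2.imread(f"pics/{cam}0.png")[off[1]:off[1]+50,off[0]:off[0]+66];a=cv2.resize(a,None,fx=6,fy=6,interpolation=cv2.INTER_CUBIC)
    for k,P in pts.items():
        q=((proj(cam,np.array(P))-off+.5)*6-.5).astype(np.int32)
        cv2.polylines(a,[q],k!='pin',(0,255,0) if k!='up' else (0,0,255),1)
    out.append(a)
cv2.imwrite("pics/fit.png",np.hstack(out))
```

```text
(no output)
```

View pics/fit.png

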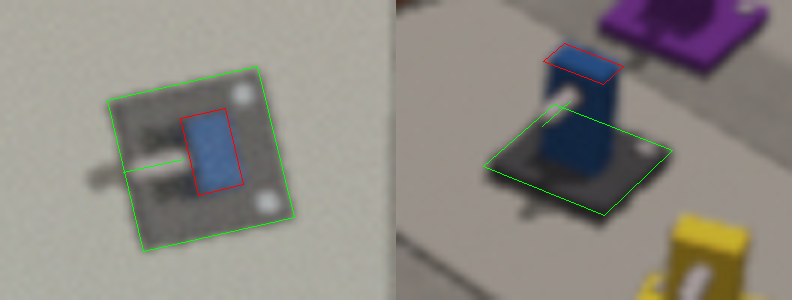

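Request:
{"name": "step_arm", "arguments": {"moves": [[[0,0,0.5],[0,0,0],30],[[0,0,1],[0,0,0],30],[[0,0,1],[0,0,0],30],[[0,0,1],[0,0,0],30],[[0,0,1],[0,0,0],30],[[0,0,1],[0,0,0],30],[[0,0,0],[0,0,0],30]]}}

```text
t: 6.15
tcp_pos: [0.5075, 0.1133, 0.1744]
tcp_rot: [0.341, 0.94, 0.001, 0.002]
force: [0.1, -0.7, -2.1]
grip_width: 0.463
```

The model drawn over the pictures disagrees by about 2 mm between the two cameras, so I'll take a wrist view from straight above the stand on the way.

Request:
{"name": "step_arm", "arguments": {"moves": [[[0.026,-0.672,0.05],[0,0,-0.02],30],[[0.026,-0.672,0.05],[0,0,-0.02],30],[[0.026,-0.672,0.05],[0,0,-0.02],30],[[0.026,-0.672,0.05],[0,0,-0.02],30],[[0.026,-0.672,0.05],[0,0,-0.02],30],[[0.026,-0.672,0.05],[0,0,-0.02],30],[[0.026,-0.672,0.05],[0,0,-0.02],30],[[0.026,-0.672,0.05],[0,0,-0.02],30],[[0.026,-0.672,0.05],[0,0,-0.02],30],[[0.026,-0.672,0.05],[0,0,-0.02],30],[[0.026,-0.672,0.05],[0,0,-0.02],30],[[0.026,-0.672,0.05],[0,0,-0.02],30],[[0.026,-0.672,0.05],[0,0,-0.02],30],[[0.026,-0.672,0.05],[0,0,-0.02],30],[[0.026,-0.672,0.05],[0,0,-0.02],30],[[0.026,-0.672,0.05],[0,0,-0.02],30],[[0.026,-0.672,0.05],[0,0,-0.02],30],[[0.026,-0.672,0.05],[0,0,-0.02],30],[[0.026,-0.672,0.05],[0,0,-0.02],30],[[0.026,-0.672,0.05],[0,0,-0.02],30]]}}

```text
t: 8.15
tcp_pos: [0.5218, -0.291, 0.2005]
tcp_rot: [0.616, 0.788, -0.0, -0.0]
force: [-0.7, -0.1, -1.4]
grip_width: 0.461
```

Request:
{"name": "step_arm", "arguments": {"moves": [[[0,0,0],[0,0,0],30],[[0,0,0],[0,0,0],30]]}}

```text
t: 8.35
tcp_pos: [0.5218, -0.29, 0.2005]
tcp_rot: [0.615, 0.789, -0.0, -0.001]
force: [0.1, 0.8, -2.4]
grip_width: 0.462
```

Run:
```python
from h import *
wrist('w3')
a=cv2.imread("pics/w3.png");cv2.imwrite("pics/w3c.png",cv2.resize(a[80:280,150:410],None,fx=3,fy=3,interpolation=cv2.INTER_CUBIC))
```

```text
{'t': 8.35, 'qpos': [0.6467, 0.7972, -0.4052, 1.4341, 0.3457, 0.9821, 0.4039], 'tcp_pos': [0.5218, -0.29, 0.2005], 'tcp_rot': [0.615, 0.7885, -0.0001, -0.0005], 'force': [0.0931, 0.8247, -2.3585], 'wrist_torque': [0.0752, 0.0324, 0.0268], 'grip_width': 0.4621}
```

View pics/w3c.png

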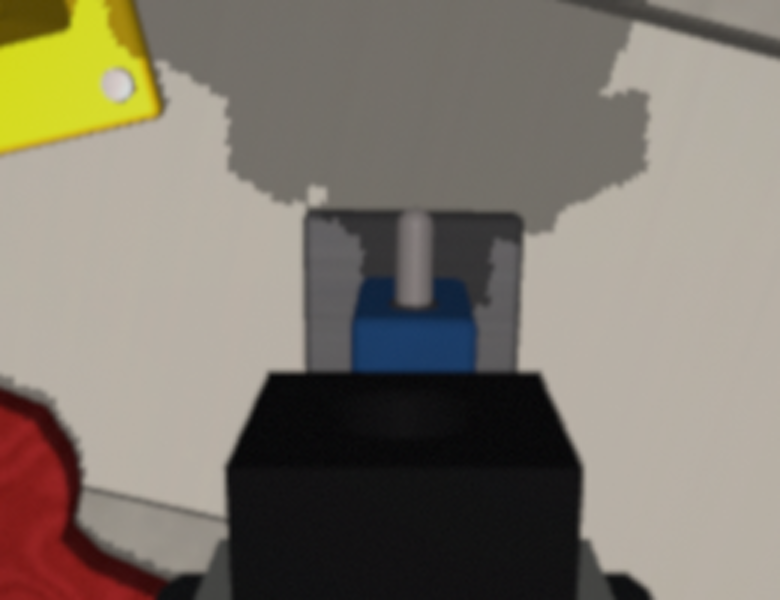

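The wrist view shows the stand below the block, pin tip at crop (415,210) and base (414,307). The foot's front corners are at (306,213) and (522,215), and the upright's front top edge is (353,320)–(475,320).

Run:
```python
from h import *
t=lambda c:(150+(c[0]+.5)/3-.5,80+(c[1]+.5)/3-.5)
g=lambda c,z:ray("w3",t(c),z)
def ang(a,b): v=b-a;return np.degrees(np.arctan2(v[1],v[0])),np.linalg.norm(v)
f1,f2=g((306,213),.012),g((522,215),.012);print("foot",f1,f2,ang(f2,f1))
u1,u2=g((353,320),.072),g((475,320),.072);print("up",u1,u2,ang(u2,u1))
tip=g((415,210),.055);b=g((414,307),.055);print("pin tip",tip,b,ang(b,tip))
th=np.radians(104.2);d=np.array([np.cos(th),np.sin(th)])
print("face from up",(u1+u2)[:2]/2,"from foot",(f1+f2)[:2]/2-.02*d, "from tip",tip[:2]-.027*d)
print("tip est",(u1+u2)[:2]/2+.027*d,(f1+f2)[:2]/2+.007*d)
# block edges in this picture, tool frame
s=json.load(open("w3.json"));T=np.array(s["T"])
Rr=R.from_quat([0.615,0.7885,-.0001,-.0005]).as_matrix();x=Rr[:,0];y=Rr[:,1]
for h in(.2005+.0133+.02,):
    e1,e2=g((228,467),h),g((580,467),h);m=(e1+e2)/2-np.array([.5218,-.29,.2005]);print("edge in tool x,y",m@x,m@y,np.linalg.norm(e1-e2),"tilt",ang(e1,e2)[0],"tool x yaw",np.degrees(np.arctan2(x[1],x[0])))
```

```text
foot [ 0.4836956  -0.26507922  0.012     ] [ 0.54948616 -0.24914045  0.012     ] (np.float64(-166.38161136936725), np.float64(0.06769373382117115))
up [ 0.5054627  -0.28097512  0.072     ] [ 0.53674242 -0.27309114  0.072     ] (np.float64(-165.8533842279118), np.float64(0.03225799548435697))
pin tip [ 0.51489019 -0.2509416   0.055     ] [ 0.52128066 -0.27710955  0.055     ] (np.float64(103.72357133146994), np.float64(0.026936963028651513))
face from up [ 0.52110256 -0.27703313] from foot [ 0.52149703 -0.27649874] from tip [ 0.52151349 -0.27711662]
tip est [ 0.51447926 -0.25085811] [ 0.51487373 -0.25032372]
edge in tool x,y 0.03247921065484996 -0.0001968041673541359 0.039390670590986165 tilt 14.148622040609096 tool x yaw 104.09423424601755
```

Run:
```python
from h import *
t=lambda c:(150+(c[0]+.5)/3-.5,80+(c[1]+.5)/3-.5)
print(ray("w3",t((162,110)),.012), ray("w3",t((70,30)),.05))
print(ray("top",(341,266),.072),ray("top",(323,283),.055))
```

```text
[ 0.43432945 -0.24537566  0.012     ] [ 0.41497805 -0.2280566   0.05      ]
[ 0.41486138 -0.2369672   0.072     ] [ 0.36978092 -0.1932691   0.055     ]
```

Request:
{"name": "step_arm", "arguments": {"moves": [[[-0.12,0.57,0],[0,0,0],30],[[-0.12,0.57,0],[0,0,0],30],[[-0.12,0.57,0],[0,0,0],30],[[-0.12,0.57,0],[0,0,0],30],[[-0.13,0.55,0],[0,0,0],30],[[0,0,-0.6],[0,0,0],30],[[0,0,-0.6],[0,0,0],30],[[0,0,-0.6],[0,0,0],30],[[0,0,-0.6],[0,0,0],30],[[0,0,-0.6],[0,0,0],30],[[0,0,-0.6],[0,0,0],30],[[0,0,-0.6],[0,0,0],30],[[0,0,-0.6],[0,0,0],30],[[0,0,-0.5],[0,0,0],30],[[0,0,0],[0,0,0],30],[[0,0,0],[0,0,0],30]]}}

```text
t: 10.0
tcp_pos: [0.5039, -0.2047, 0.0426]
tcp_rot: [0.615, 0.789, 0.0, -0.0]
force: [-0.1, -0.3, -1.2]
grip_width: 0.463
```

Run:
```python
from h import *
wrist('w4')
from rig import robot
a=robot.snapshot("scene")["frame"][:,:,::-1];cv2.imwrite("pics/s4.png",cv2.resize(a[130:280,270:470],None,fx=4,fy=4,interpolation=cv2.INTER_CUBIC))
```

```text
{'t': 10.0, 'qpos': [0.4647, 0.9572, -0.2626, 1.7631, 0.4728, 0.4843, 0.1328], 'tcp_pos': [0.5039, -0.2047, 0.0426], 'tcp_rot': [0.6147, 0.7888, 0.0001, -0.0001], 'force': [-0.1201, -0.2815, -1.1816], 'wrist_torque': [-0.0027, -0.0148, -0.0203], 'grip_width': 0.463}
```

View pics/s4.png

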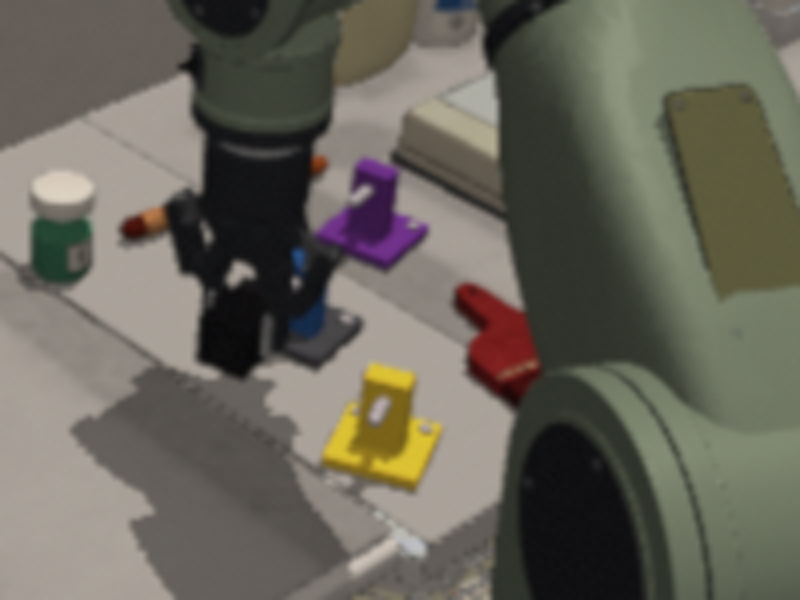

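Request:
{"name": "step_arm", "arguments": {"moves": [[[0.016,-0.065,-0.03],[0,0,0],30],[[0.016,-0.065,0],[0,0,0],30],[[0.016,-0.065,0],[0,0,0],30],[[0.016,-0.065,0],[0,0,0],30],[[0.016,-0.065,0],[0,0,0],30],[[0.016,-0.065,0],[0,0,0],30],[[0.016,-0.065,0],[0,0,0],30],[[0.016,-0.065,0],[0,0,0],30],[[0.016,-0.065,0],[0,0,0],30]]}}

```text
t: 11.0
tcp_pos: [0.5082, -0.223, 0.0414]
tcp_rot: [0.615, 0.788, -0.0, -0.0]
force: [-0.5, -1.1, -2.1]
grip_width: 0.464
```

Request:
{"name": "step_arm", "arguments": {"moves": [[[0.008,-0.032,0],[0,0,0],30],[[0.008,-0.032,0],[0,0,0],30],[[0.008,-0.032,0],[0,0,0],30]]}}

```text
t: 11.3
tcp_pos: [0.5085, -0.2246, 0.0413]
tcp_rot: [0.615, 0.789, 0.0, -0.001]
force: [-4.6, 10.9, 1.3]
grip_width: 0.463
```

Request:
{"name": "step_arm", "arguments": {"moves": [[[0.008,-0.032,0],[0,0,0],30],[[0,0,0],[0,0,0],30]]}}

```text
t: 11.5
tcp_pos: [0.5085, -0.2247, 0.0412]
tcp_rot: [0.615, 0.789, 0.0, -0.002]
force: [-5.4, 13.3, 4.0]
grip_width: 0.463
```

A firm stop, with the block's centre at about 54 mm from the face. The recess predicts 55 mm, a bare-face contact 59 mm and the full hole 32 mm. So this end is the recess: back off, rise, and turn the spacer end for end.

Request:
{"name": "step_arm", "arguments": {"moves": [[[-0.04,0.16,0],[0,0,0],30],[[-0.05,0.2,0],[0,0,0],30],[[-0.08,0.32,0],[0,0,0],30],[[-0.08,0.32,0],[0,0,0],30],[[-0.08,0.32,0],[0,0,0],30],[[0,0,0.7],[0,0,0],30],[[0,0,0.9],[0,0,0],30],[[0,0,0.9],[0,0,0],30],[[0,0,0.9],[0,0,0],30],[[0,0,0.6],[0,0,0],30],[[0,0,0],[0,0,-0.09],30],[[0,0,0],[0,0,-0.09],30],[[0,0,0],[0,0,-0.09],30],[[0,0,0],[0,0,-0.09],30],[[0,0,0],[0,0,-0.09],30],[[0,0,0],[0,0,-0.09],30],[[0,0,0],[0,0,-0.09],30],[[0,0,0],[0,0,-0.09],30],[[0,0,0],[0,0,-0.09],30],[[0,0,0],[0,0,-0.09],30]]}}

```text
t: 13.5
tcp_pos: [0.4991, -0.1865, 0.1614]
tcp_rot: [0.98, 0.197, -0.0, 0.0]
force: [0.5, 1.4, -1.3]
grip_width: 0.463
```

Run:
```python
from rig import robot
import numpy as np
s=robot.sense();print(np.round(s["qpos"],3),s["tcp_pos"],s["tcp_rot"])
```

```text
[ 0.27   0.742  0.052  1.731 -0.056  0.67  -0.822] [ 0.49905865 -0.18651066  0.16139027] [ 9.80333691e-01  1.97347028e-01 -1.25102188e-05  6.94374012e-05]
```

Request:
{"name": "step_arm", "arguments": {"moves": [[[0,0,0],[0,0,-0.0913],30],[[0,0,0],[0,0,-0.0913],30],[[0,0,0],[0,0,-0.0913],30],[[0,0,0],[0,0,-0.0913],30],[[0,0,0],[0,0,-0.0913],30],[[0,0,0],[0,0,-0.0913],30],[[0,0,0],[0,0,-0.0913],30],[[0,0,0],[0,0,-0.0913],30],[[0,0,0],[0,0,-0.0913],30],[[0,0,0],[0,0,-0.0913],30],[[0,0,0],[0,0,-0.0913],30],[[0,0,0],[0,0,-0.0913],30],[[0,0,0],[0,0,0],30],[[0,0,0],[0,0,0],30]]}}

```text
t: 14.9
tcp_pos: [0.4991, -0.1867, 0.1613]
tcp_rot: [0.792, -0.61, 0.0, 0.0]
force: [-0.9, 0.2, -1.5]
grip_width: 0.46
```

Run:
```python
from h import *
wrist('w5')
```

```text
{'t': 14.9, 'qpos': [0.0148, 0.8112, 0.5548, 1.7386, -0.5852, 0.7631, -2.0194], 'tcp_pos': [0.4991, -0.1867, 0.1613], 'tcp_rot': [0.792, -0.6105, 0.0, 0.0001], 'force': [-0.9018, 0.1981, -1.539], 'wrist_torque': [-0.0193, 0.0237, -0.024], 'grip_width': 0.4596}
```

View pics/w5.png

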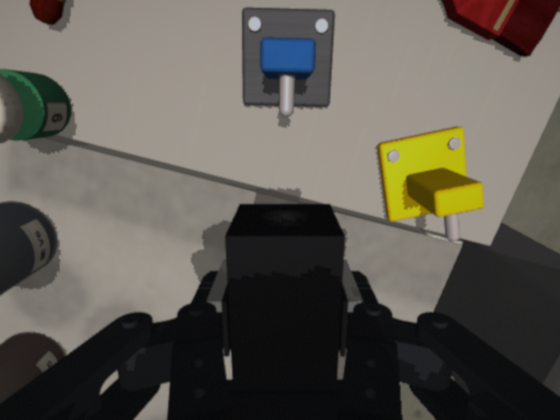

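Run:
```python
from h import *
a=cv2.imread("pics/w5.png")[0:130,220:360];cv2.imwrite("pics/w5c.png",cv2.resize(a,None,fx=4.5,fy=4.5,interpolation=cv2.INTER_CUBIC))
```

```text
(no output)
```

View pics/w5c.png

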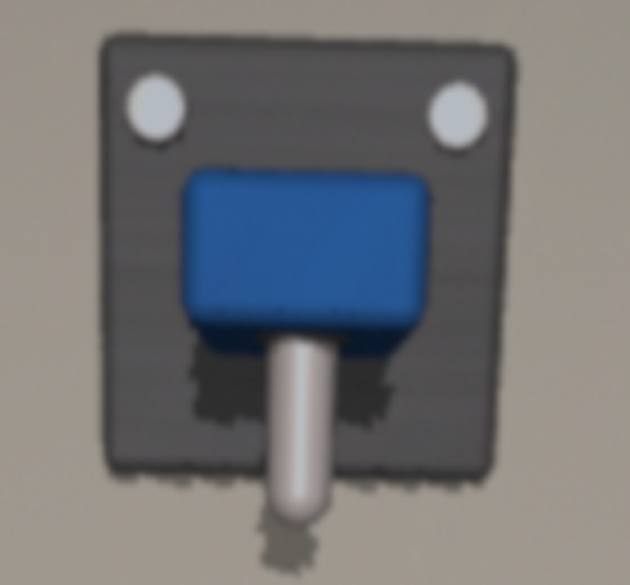

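The blue stand is seen squarely: pin tip at crop (298,520), pin root (302,340), foot front corners (108,470) and (492,473).

Run:
```python
from h import *
t=lambda c:(220+(c[0]+.5)/4.5-.5,(c[1]+.5)/4.5-.5)
g=lambda c,z:ray("w5",t(c),z)
f1,f2=g((108,470),.012),g((492,473),.012);b1,b2=g((102,40),.012),g((515,50),.012)
def ang(a,b): v=b-a;return np.degrees(np.arctan2(v[1],v[0])),np.linalg.norm(v)
print(ang(f1,f2),ang(b1,b2),"sides",ang(b1,f1),ang(b2,f2))
u1,u2=g((190,312),.072),g((420,318),.072);print("up",ang(u1,u2))
tip,rt=g((298,520),.055),g((302,340),.055);print("tip",tip,ang(rt,tip))
th=np.radians(104);d=np.array([np.cos(th),np.sin(th)])
print("face: foot",(f1+f2)[:2]/2-.02*d,"up",(u1+u2)[:2]/2,"tip",tip[:2]-.027*d)
```

```text
(np.float64(-165.6303405607898), np.float64(0.0681600293676568)) (np.float64(-166.44120795745195), np.float64(0.0681944017373818)) sides (np.float64(103.700402970146), np.float64(0.06785807581886691)) (np.float64(103.66715795670929), np.float64(0.06689339881791086))
up (np.float64(-166.59530348852363), np.float64(0.0316039261744823))
tip [ 0.51473399 -0.2511003   0.055     ] (np.float64(103.55305740115585), np.float64(0.02571877957729644))
face: foot [ 0.52087188 -0.27746196] up [ 0.52096258 -0.27807432] tip [ 0.52126588 -0.27729828]
```

Request:
{"name": "step_arm", "arguments": {"moves": [[[0,0,-0.6],[0,0,-0.011],30],[[0,0,-0.8],[0,0,0],30],[[0,0,-0.8],[0,0,0],30],[[0,0,-0.8],[0,0,0],30],[[0,0,-0.7],[0,0,0],30],[[0,0,-0.28],[0,0,0],30],[[0,0,0],[0,0,0],30],[[0.048,-0.194,0],[0,0,0],30],[[0.048,-0.194,0],[0,0,0],30],[[0.048,-0.194,0],[0,0,0],30],[[0.048,-0.194,0],[0,0,0],30],[[0,0,0],[0,0,0],30]]}}

```text
t: 16.15
tcp_pos: [0.5051, -0.2115, 0.0422]
tcp_rot: [0.785, -0.619, 0.0, 0.0]
force: [-0.8, 0.8, -2.2]
grip_width: 0.463
```

Run:
```python
from h import *
wrist('w6')
a=cv2.imread("pics/w6.png")[60:300,150:430];cv2.imwrite("pics/w6c.png",np.clip(cv2.resize(a,None,fx=2.8,fy=2.5,interpolation=cv2.INTER_CUBIC)*1.0,0,255).astype(np.uint8))
```

```text
{'t': 16.15, 'qpos': [0.1338, 1.0005, 0.4039, 1.762, -0.7127, 0.5297, -1.9057], 'tcp_pos': [0.5051, -0.2115, 0.0422], 'tcp_rot': [0.7851, -0.6194, 0.0004, 0.0001], 'force': [-0.7589, 0.7811, -2.2388], 'wrist_torque': [-0.0082, 0.0279, -0.0251], 'grip_width': 0.4626}
```

View pics/w6c.png

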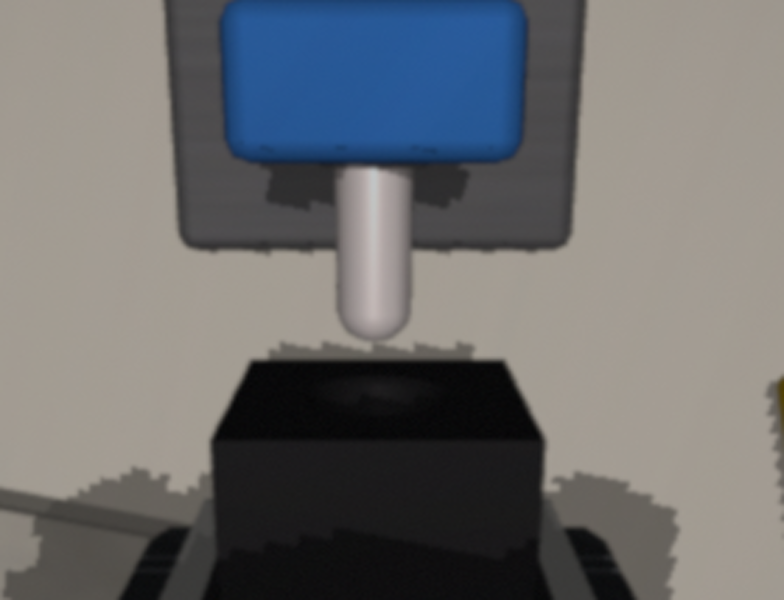

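Pin centre is at crop column 374 and the block's at 378, so about 0.5 mm off. Inserting.

Request:
{"name": "step_arm", "arguments": {"moves": [[[0.016,-0.065,-0.01],[0,0,0],30],[[0.016,-0.065,-0.01],[0,0,0],30],[[0.016,-0.065,0],[0,0,0],30],[[0.016,-0.065,0],[0,0,0],30],[[0.016,-0.065,0],[0,0,0],30],[[0.016,-0.065,0],[0,0,0],30],[[0.016,-0.065,0],[0,0,0],30],[[0.016,-0.065,0],[0,0,0],30],[[0.016,-0.065,0],[0,0,0],30]]}}

```text
t: 17.1
tcp_pos: [0.5093, -0.2281, 0.0414]
tcp_rot: [0.785, -0.619, 0.0, -0.0]
force: [0.2, -0.4, -1.6]
grip_width: 0.462
```

D is 50.6 mm with no force, past the recess stop, so this is the hole end. Continuing to home.

Request:
{"name": "step_arm", "arguments": {"moves": [[[0.016,-0.065,0],[0,0,0],30],[[0.016,-0.065,0],[0,0,0],30],[[0.016,-0.065,0],[0,0,0],30],[[0.016,-0.065,0],[0,0,0],30],[[0.016,-0.065,0],[0,0,0],30],[[0.016,-0.065,0],[0,0,0],30],[[0.016,-0.065,0],[0,0,0],30]]}}

```text
t: 17.8
tcp_pos: [0.5126, -0.2418, 0.0414]
tcp_rot: [0.785, -0.619, 0.0, -0.0]
force: [0.2, 0.3, -0.9]
grip_width: 0.46
```

Request:
{"name": "step_arm", "arguments": {"moves": [[[0.008,-0.032,0],[0,0,0],30],[[0.008,-0.032,0],[0,0,0],30],[[0.008,-0.032,0],[0,0,0],30],[[0.008,-0.032,0],[0,0,0],30]]}}

```text
t: 18.2
tcp_pos: [0.5136, -0.2455, 0.0414]
tcp_rot: [0.785, -0.619, 0.0, -0.0]
force: [0.4, 0.7, -1.1]
grip_width: 0.462
```

Request:
{"name": "step_arm", "arguments": {"moves": [[[0.008,-0.032,0],[0,0,0],30],[[0.008,-0.032,0],[0,0,0],30]]}}

```text
t: 18.4
tcp_pos: [0.5137, -0.2458, 0.0412]
tcp_rot: [0.785, -0.619, -0.001, -0.001]
force: [-4.4, 13.5, 7.2]
grip_width: 0.462
```

Request:
{"name": "step_arm", "arguments": {"moves": [[[0.008,-0.032,0],[0,0,0],30],[[0,0,0],[0,0,0],30]]}}

```text
t: 18.6
tcp_pos: [0.5137, -0.2458, 0.0412]
tcp_rot: [0.786, -0.619, -0.002, -0.001]
force: [-5.7, 15.4, 7.3]
grip_width: 0.463
```

Firm stop at D = 32.4 mm (32 expected at home) with about 16 N. Checking by eye.

Request:
{"name": "step_arm", "arguments": {"moves": [[[0.008,-0.032,0],[0,0,0],30],[[0,0,0],[0,0,0],30],[[0,0,0],[0,0,0],30]]}}

```text
t: 18.9
tcp_pos: [0.5137, -0.2458, 0.0411]
tcp_rot: [0.786, -0.619, -0.003, -0.002]
force: [-8.4, 21.2, 10.9]
grip_width: 0.461
```

Run:
```python
from h import *
wrist('w7')
a=cv2.imread("pics/w7.png")[60:300,150:430];cv2.imwrite("pics/w7c.png",np.clip(cv2.resize(a,None,fx=2.8,fy=2.5,interpolation=cv2.INTER_CUBIC)*2.0,0,255).astype(np.uint8))
```

```text
{'t': 18.9, 'qpos': [0.1859, 1.0261, 0.4235, 1.6737, -0.6813, 0.6008, -1.8979], 'tcp_pos': [0.5137, -0.2458, 0.0411], 'tcp_rot': [0.7857, -0.6186, -0.0031, -0.0017], 'force': [-8.3827, 21.1782, 10.9416], 'wrist_torque': [3.8941, 1.6184, -0.2285], 'grip_width': 0.4611}
```

View pics/w7c.png

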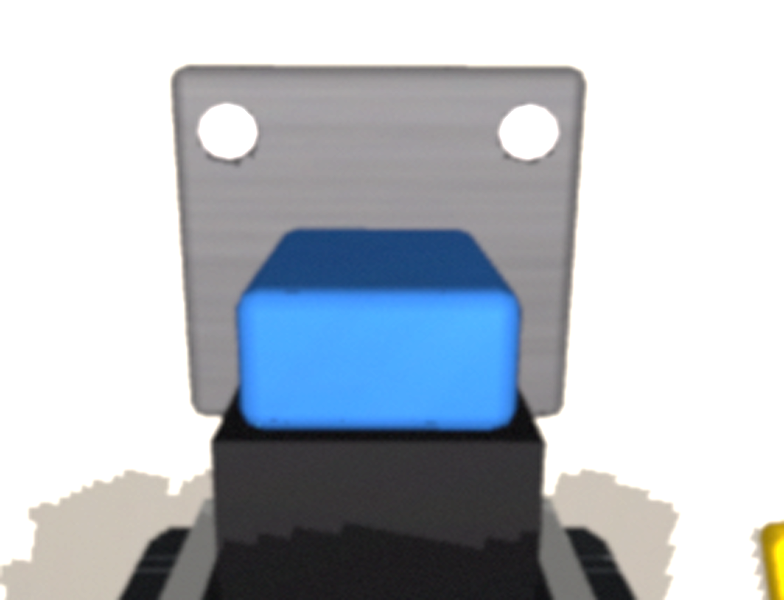

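Seated: the upright's front edge (row 430) meets the block's top edge (row 440) with no gap or pin visible. Now pulling off.

Request:
{"name": "step_arm", "arguments": {"moves": [[[-0.016,0.065,0],[0,0,0],30],[[-0.024,0.097,0],[0,0,0],30],[[-0.032,0.129,0],[0,0,0],30],[[-0.032,0.129,0],[0,0,0],30],[[-0.032,0.129,0],[0,0,0],30],[[-0.032,0.129,0],[0,0,0],30],[[-0.032,0.129,0],[0,0,0],30],[[-0.032,0.129,0],[0,0,0],30],[[-0.032,0.129,0],[0,0,0],30],[[-0.048,0.194,0],[0,0,0],30],[[-0.048,0.194,0],[0,0,0],30],[[-0.048,0.194,0],[0,0,0],30]]}}

```text
t: 20.15
tcp_pos: [0.5022, -0.1993, 0.0414]
tcp_rot: [0.785, -0.619, 0.0, -0.0]
force: [0.3, 0.3, -0.9]
grip_width: 0.464
```

Request:
{"name": "step_arm", "arguments": {"moves": [[[0,0,0.5],[0,0,0],30],[[0,0,0.9],[0,0,0],30],[[0,0,0.9],[0,0,0],30],[[0,0,0.9],[0,0,0],30],[[0,0,0.9],[0,0,0],30],[[0,0,0.9],[0,0,0],30],[[0,0,0.9],[0,0,0],30],[[0,0,0.9],[0,0,0],30],[[0,0,0],[0,0,0],30]]}}

```text
t: 21.05
tcp_pos: [0.503, -0.2001, 0.2481]
tcp_rot: [0.785, -0.619, 0.002, -0.001]
force: [0.7, 0.2, -2.3]
grip_width: 0.463
```

Run:
```python
from h import *
wrist('w8')
```

```text
{'t': 21.05, 'qpos': [-0.007, 0.716, 0.6517, 1.5989, -0.4964, 0.9932, -2.1049], 'tcp_pos': [0.503, -0.2001, 0.2481], 'tcp_rot': [0.7853, -0.619, 0.002, -0.0008], 'force': [0.668, 0.2131, -2.3258], 'wrist_torque': [-0.015, -0.0348, 0.0124], 'grip_width': 0.4631}
```

View pics/w8.png

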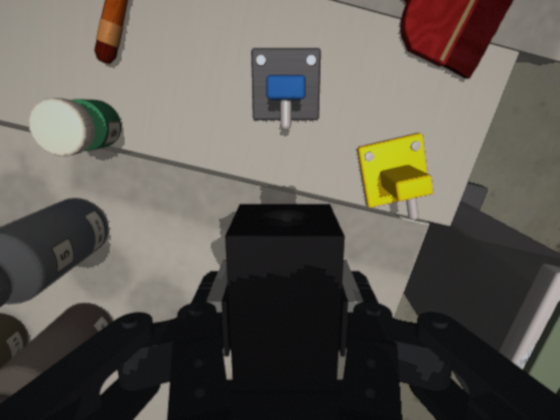

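The block is off the pin, still squarely held (top edge row 237), and nothing else has moved. Next I fit a kinematic model to the recorded joint/pose pairs to plan the 90° turn.

```bash
cat > fk.py <<'E'
import numpy as np
from scipy.spatial.transform import Rotation as R
from scipy.optimize import least_squares
# q, pos, quat
D=[([1.063,.707,-.028,1.485,.022,.951,-.075],[.258,-.514,.231],[.973,.231,0,-.001]),
([0.0055,0.6573,-0.5299,1.6877,0.4012,0.9064,0.1947],[0.5038,0.1143,0.231],[0.339,0.9408,0.0007,-0.0003]),
([-0.1421,1.0077,-0.259,1.8592,0.6593,0.3616,-0.0359],[0.5064,0.1128,0.006],[0.3414,0.9399,-0.0002,-0.0001]),
([0.6467,0.7972,-0.4052,1.4341,0.3457,0.9821,0.4039],[0.5218,-0.29,0.2005],[0.615,0.7885,-0.0001,-0.0005]),
([0.4647,0.9572,-0.2626,1.7631,0.4728,0.4843,0.1328],[0.5039,-0.2047,0.0426],[0.6147,0.7888,0.0001,-0.0001]),
([0.0148,0.8112,0.5548,1.7386,-0.5852,0.7631,-2.0194],[0.4991,-0.1867,0.1613],[0.792,-0.6105,0,0.0001]),
([0.1338,1.0005,0.4039,1.762,-0.7127,0.5297,-1.9057],[0.5051,-0.2115,0.0422],[0.7851,-0.6194,0.0004,0.0001]),
([0.27,0.742,0.052,1.731,-0.056,0.67,-0.822],[.49906,-.18651,.16139],[.98033,.19735,0,.00007]),
([-0.007,0.716,0.6517,1.5989,-0.4964,0.9932,-2.1049],[0.503,-0.2001,0.2481],[0.7853,-0.619,0.002,-0.0008])]
A=np.eye(3)
def fk(q,p,s,pts=False):
    # p: z1, (x2,z2),(x3..)
    L=[(0,0,p[0]),(p[1],p[2],p[3]),(p[4],p[5],p[6]),(p[7],p[8],p[9])]
    T=R.identity();x=np.zeros(3);x=x+[0,0,p[0]];P=[x]
    T=T*R.from_rotvec([0,0,s[0]*q[0]])*R.from_rotvec([0,s[1]*q[1],0])
    x=x+T.apply([p[1],p[2],p[3]]);T=T*R.from_rotvec([0,0,s[2]*q[2]]);P.append(x)
    T=T*R.from_rotvec([0,s[3]*q[3],0])
    x=x+T.apply([p[4],p[5],p[6]]);T=T*R.from_rotvec([0,0,s[4]*q[4]]);P.append(x)
    T=T*R.from_rotvec([0,s[5]*q[5],0])
    T=T*R.from_rotvec([0,0,s[6]*q[6]])
    x=x+T.apply([p[7],p[8],p[9]]);P.append(x)
    T=T*R.from_rotvec([0,0,p[10]])
    return (x,T,P) if pts else (x,T)
E
python3 - <<'E'
from fk import *
import itertools,json
best=[]
for s in itertools.product([1,-1],repeat=4):
  S=[-1,1,s[0],s[1] if 0 else 1,s[1],1,s[2]]
  for off in((0,1.57,3.14,-1.57) if s[3]==1 else ()):
    def f(p):
        r=[]
        for q,x,Q in D:
            a,b=fk(q,p,S);r+=list((a-x)*5);r+=list((b.inv()*R.from_quat(Q)).as_rotvec())
        return np.array(r)
    o=least_squares(f,[.3,0,0,.4,0,0,.4,0,0,.25,off]);best.append((o.cost,S,o.x.tolist()))
best.sort(key=lambda b:b[0])
for b in best[:3]:print(b[0],b[1],np.round(b[2],4))
json.dump(best[0],open("fk.json","w"))
E
```

```text
8.544957883923627e-06 [-1, 1, -1, 1, -1, 1, -1] [ 2.6160e-01  2.0000e-04 -1.0300e-02  5.2050e-01 -2.0000e-04 -2.1600e-02
  2.9010e-01 -1.0000e-04 -2.0000e-04  2.5730e-01  1.5708e+00]
8.544957883924858e-06 [-1, 1, -1, 1, -1, 1, -1] [ 2.6160e-01  2.0000e-04 -1.0300e-02  5.2050e-01 -2.0000e-04 -2.1600e-02
  2.9010e-01 -1.0000e-04 -2.0000e-04  2.5730e-01  1.5708e+00]
8.544957883927284e-06 [-1, 1, -1, 1, -1, 1, -1] [ 2.6160e-01  2.0000e-04 -1.0300e-02  5.2050e-01 -2.0000e-04 -2.1600e-02
  2.9010e-01 -1.0000e-04 -2.0000e-04  2.5730e-01  1.5708e+00]
```

```bash
cat > plan.py <<'E'
from fk import *
import json
_,S,p=json.load(open("fk.json"))
lo=np.array([-2.71,-.32,-1.57,0,-1.46,0,-2.83]);hi=np.array([2.71,2.16,1.52,2.45,4.6,2.02,2.83])
q0=np.array([-0.007,0.716,0.6517,1.5989,-0.4964,0.9932,-2.1049])
def solve(q,x,T):
    for _ in range(5):
        a,b=fk(q,p,S);e=np.r_[x-a,(T*b.inv()).as_rotvec()]
        J=np.zeros((6,7));h=1e-5
        for i in range(7):
            dq=q.copy();dq[i]+=h;a2,b2=fk(dq,p,S);J[:,i]=np.r_[(a2-a)/h,(b2*b.inv()).as_rotvec()/h]
        q=q+np.clip(J.T@np.linalg.solve(J@J.T+1e-4*np.eye(6),e),-.2,.2)
        q=np.clip(q,lo,hi)
    a,b=fk(q,p,S);return q,np.linalg.norm(x-a),(T*b.inv()).magnitude()
def final(al):
    z=np.array([np.cos(al),np.sin(al),0]);x=np.array([0,0,1.]);return R.from_matrix(np.c_[x,np.cross(z,x),z])
def path(al,xf,n=40):
    x0,T0=fk(q0,p,S);Tf=final(al);rv=(Tf*T0.inv()).as_rotvec();q=q0.copy();Q=[]
    for k in range(1,n+1):
        q,e,r=solve(q,x0+(xf-x0)*k/n,R.from_rotvec(rv*k/n)*T0);Q.append(q)
    return np.array(Q),e,r,rv
E
python3 - <<'E'
from plan import *
res=[]
for al in np.radians(range(-180,180,20)):
  for xf in ([.45,-.1,.35],[.5,-.2,.3],[.5,0,.35],[.5,-.2,.4],[.4,-.3,.35],[.4,.1,.35],[.55,-.2,.4]):
    Q,e,r,rv=path(al,np.array(xf))
    m=np.minimum(Q-lo,hi-Q).min(); v=np.abs(np.diff(Q,axis=0)).max()
    res.append((e+r>1e-3,-m,np.degrees(al),xf,e,r,v,np.round(Q[-1],2)))
res.sort(key=lambda t:t[:2])
for t in res[:12]:print(round(-t[1],3),t[2],t[3],round(t[4],4),round(t[5],4),round(t[6],3),t[7])
E
```

```text
0.28 80.0 [0.4, -0.3, 0.35] 0.0 0.0 0.13 [ 1.28  1.11 -0.84  1.27 -0.65  1.74  0.47]
0.238 80.0 [0.55, -0.2, 0.4] 0.0 0.0 0.118 [ 0.99  1.07 -0.85  1.13 -0.8   1.58  0.33]
0.228 100.0 [0.45, -0.1, 0.35] 0.0 0.0 0.129 [ 0.95  1.06 -0.87  1.49 -0.66  1.59  0.55]
0.212 80.0 [0.5, -0.2, 0.4] 0.0 0.0 0.123 [ 1.07  1.02 -0.84  1.3  -0.8   1.56  0.42]
0.193 80.0 [0.5, -0.2, 0.3] 0.0 0.0 0.133 [ 1.13  1.22 -1.01  1.36 -0.58  1.4   0.44]
0.168 59.99999999999999 [0.4, -0.3, 0.35] 0.0 0.0 0.139 [ 1.52  1.15 -1.15  1.56 -0.61  1.22  0.4 ]
0.156 100.0 [0.5, -0.2, 0.3] 0.0 0.0 0.123 [ 0.93  1.25 -0.86  1.05 -0.56  1.86  0.41]
0.111 59.99999999999999 [0.55, -0.2, 0.4] 0.0 0.0 0.127 [ 1.23  1.12 -1.26  1.49 -0.67  0.95  0.3 ]
0.107 100.0 [0.5, 0, 0.35] 0.0 0.0 0.133 [ 0.78  1.06 -0.9   1.51 -0.74  1.4   0.55]
0.088 59.99999999999999 [0.5, -0.2, 0.4] 0.0 0.0 0.136 [ 1.33  1.09 -1.27  1.62 -0.71  0.94  0.36]
0.051 100.0 [0.5, -0.2, 0.4] 0.0 0.0 0.115 [ 0.9   1.11 -0.79  0.98 -0.73  1.97  0.3 ]
0.0 59.99999999999999 [0.5, -0.2, 0.3] 0.0 0.0 0.178 [ 1.36  1.41 -1.51  1.68 -0.24  0.75  0.12]
```

Run:
```python
from plan import *
for xf,al in (([.55,-.2,.4],80),([.5,-.2,.4],80),([.5,-.2,.4],85),([.5,-.2,.38],85)):
    Q,e,r,rv=path(np.radians(al),np.array(xf))
    m=np.minimum(Q-lo,hi-Q).min(0)
    print(xf,al,m.round(2),np.abs(np.diff(Q,axis=0)).max(0).round(3),"rv units/row",(rv/(np.pi/2)/40).round(4),np.degrees(np.linalg.norm(rv)))
    for k in(9,19,29,39): 
        P=fk(Q[k],p,S,True)[2];print(k,Q[k].round(2),[list(x.round(2)) for x in P[1:]])
from h import ray
print("shelf edge",ray("top",(280,92),.4),ray("top",(280,92),.5))
```

```text
[0.55, -0.2, 0.4] 80 [1.63 0.83 0.72 0.55 0.24 0.44 0.79] [0.07  0.027 0.079 0.058 0.056 0.058 0.118] rv units/row [ 0.0009 -0.0324  0.0318] 163.26835559046788
9 [ 0.4   0.51  0.11  1.85 -0.83  0.56 -1.24] [[np.float64(0.23), np.float64(-0.11), np.float64(0.72)], [np.float64(0.39), np.float64(-0.24), np.float64(0.51)], [np.float64(0.51), np.float64(-0.2), np.float64(0.29)]]
19 [ 0.95  0.62 -0.48  1.87 -1.22  0.65 -0.21] [[np.float64(0.17), np.float64(-0.25), np.float64(0.69)], [np.float64(0.35), np.float64(-0.32), np.float64(0.47)], [np.float64(0.53), np.float64(-0.2), np.float64(0.32)]]
29 [ 1.08  0.85 -0.69  1.62 -1.05  1.06  0.18] [[np.float64(0.17), np.float64(-0.35), np.float64(0.61)], [np.float64(0.39), np.float64(-0.4), np.float64(0.42)], [np.float64(0.54), np.float64(-0.2), np.float64(0.36)]]
39 [ 0.99  1.07 -0.85  1.13 -0.8   1.58  0.33] [[np.float64(0.24), np.float64(-0.39), np.float64(0.51)], [np.float64(0.51), np.float64(-0.45), np.float64(0.4)], [np.float64(0.55), np.float64(-0.2), np.float64(0.4)]]
[0.5, -0.2, 0.4] 80 [1.57 0.81 0.73 0.5  0.21 0.46 0.79] [0.073 0.029 0.
[... 2380 characters left out ...]
 0.71 -0.16] [[np.float64(0.16), np.float64(-0.26), np.float64(0.68)], [np.float64(0.33), np.float64(-0.33), np.float64(0.46)], [np.float64(0.5), np.float64(-0.2), np.float64(0.31)]]
29 [ 1.12  0.86 -0.67  1.67 -1.    1.14  0.22] [[np.float64(0.16), np.float64(-0.36), np.float64(0.6)], [np.float64(0.37), np.float64(-0.41), np.float64(0.4)], [np.float64(0.5), np.float64(-0.2), np.float64(0.35)]]
39 [ 1.04  1.07 -0.85  1.24 -0.74  1.64  0.41] [[np.float64(0.22), np.float64(-0.4), np.float64(0.51)], [np.float64(0.48), np.float64(-0.46), np.float64(0.38)], [np.float64(0.5), np.float64(-0.2), np.float64(0.38)]]
shelf edge [ 0.75628658 -0.06851733  0.4       ] [ 0.72177517 -0.06890971  0.5       ]
```

Request:
{"name": "step_arm", "arguments": {"moves": [[[0,0,0.127],[0.0024,-0.0329,0.0326],30],[[0,0,0.127],[0.0024,-0.0329,0.0326],30],[[0,0,0.127],[0.0024,-0.0329,0.0326],30],[[0,0,0.127],[0.0024,-0.0329,0.0326],30],[[0,0,0.127],[0.0024,-0.0329,0.0326],30],[[0,0,0.127],[0.0024,-0.0329,0.0326],30],[[0,0,0.127],[0.0024,-0.0329,0.0326],30],[[0,0,0.127],[0.0024,-0.0329,0.0326],30],[[0,0,0.127],[0.0024,-0.0329,0.0326],30],[[0,0,0.127],[0.0024,-0.0329,0.0326],30],[[0,0,0.127],[0.0024,-0.0329,0.0326],30],[[0,0,0.127],[0.0024,-0.0329,0.0326],30],[[0,0,0.127],[0.0024,-0.0329,0.0326],30],[[0,0,0.127],[0.0024,-0.0329,0.0326],30],[[0,0,0.127],[0.0024,-0.0329,0.0326],30]]}}

```text
t: 22.6
tcp_pos: [0.5018, -0.1997, 0.3019]
tcp_rot: [0.897, -0.242, 0.273, -0.25]
force: [0.0, 1.4, -2.1]
grip_width: 0.461
```

Run:
```python
from plan import *
from rig import robot
s=robot.sense();q=np.array(s["qpos"]);print(q.round(3));x,T=fk(q,p,S);print(x,s["tcp_pos"])
Tf=final(np.radians(85));rv=(Tf*R.from_quat(s["tcp_rot"]).inv()).as_rotvec();print("remaining per 25",(rv/(np.pi/2)/25).round(4))
q1=q.copy()
for k in range(1,26): q1,e,r=solve(q1,x+(np.array([.5,-.2,.4])-x)*k/25,R.from_rotvec(rv*k/25)*T)
print(q1.round(2),e,r)
```

```text
[ 0.868  0.537 -0.297  1.988 -1.145  0.573 -0.483]
[ 0.47015309 -0.21640992  0.28768006] [ 0.50177724 -0.19966729  0.30185067]
remaining per 25 [ 0.0025 -0.0329  0.0325]
[ 1.04  1.05 -0.85  1.22 -0.76  1.66  0.38] 5.093958039858494e-14 1.3109331821170819e-14
```

```bash
python3 - <<'E'
from plan import *
from rig import robot
s=robot.sense();D.append((s["qpos"],s["tcp_pos"],s["tcp_rot"]))
def f(p):
    r=[]
    for q,x,Q in D:
        a,b=fk(q,p,S);r+=list((a-x)*5);r+=list((b.inv()*R.from_quat(Q)).as_rotvec())
    return np.array(r)
o=least_squares(f,p);print(o.cost,o.x.round(4));json.dump([o.cost,S,o.x.tolist()],open("fk.json","w"))
E
python3 - <<'E'
from plan import *
from rig import robot
s=robot.sense();q=np.array(s["qpos"]);x,T=fk(q,p,S);print(x,s["tcp_pos"])
for al in(80,85,90):
  for xf in([.5,-.2,.4],[.52,-.2,.4],[.45,-.2,.4]):
    rv=(final(np.radians(al))*T.inv()).as_rotvec();q1=q.copy();m=9
    for k in range(1,26): q1,e,r=solve(q1,x+(np.array(xf)-x)*k/25,R.from_rotvec(rv*k/25)*T);m=min(m,np.minimum(q1-lo,hi-q1).min())
    print(al,xf,q1.round(2),round(e+r,5),round(m,2),[list(z.round(2)) for z in fk(q1,p,S,True)[2][1:]])
E
```

```text
9.479249896858478e-06 [ 3.1330e-01 -1.0000e-04 -1.0300e-02  5.2080e-01 -1.0000e-04 -2.1600e-02
  2.9020e-01 -1.0000e-04 -2.0000e-04  3.0930e-01  1.5708e+00]
[ 0.50180202 -0.19975761  0.30189681] [ 0.50177724 -0.19966729  0.30185067]
80 [0.5, -0.2, 0.4] [ 1.1   1.13 -0.81  1.2  -0.73  1.65  0.44] 0.0 0.25 [[np.float64(0.2), np.float64(-0.42), np.float64(0.54)], [np.float64(0.45), np.float64(-0.5), np.float64(0.4)], [np.float64(0.5), np.float64(-0.2), np.float64(0.4)]]
80 [0.52, -0.2, 0.4] [ 1.07  1.14 -0.81  1.14 -0.73  1.66  0.41] 0.0 0.25 [[np.float64(0.22), np.float64(-0.42), np.float64(0.53)], [np.float64(0.47), np.float64(-0.5), np.float64(0.4)], [np.float64(0.52), np.float64(-0.2), np.float64(0.4)]]
80 [0.45, -0.2, 0.4] [ 1.19  1.09 -0.82  1.35 -0.71  1.63  0.51] 0.0 0.25 [[np.float64(0.16), np.float64(-0.43), np.float64(0.56)], [np.float64(0.4), np.float64(-0.5), np.float64(0.4)], [np.float64(0.45), np.float64(-0.2), np.float64(0.4)]]
85 [0.5, -0.2, 0.4] [ 1.06  1.16 -0.82  1.1  -0.69  1.75  0.39] 0.0 0.27 [[np.float64(0.22), np.float64(-0.42), np.float64(0.52)], [np.float64(0.
[... 605 characters left out ...]
.01  1.19 -0.83  1.   -0.66  1.85  0.34] 0.0 0.17 [[np.float64(0.25), np.float64(-0.42), np.float64(0.51)], [np.float64(0.5), np.float64(-0.51), np.float64(0.4)], [np.float64(0.5), np.float64(-0.2), np.float64(0.4)]]
90 [0.52, -0.2, 0.4] [ 0.97  1.21 -0.82  0.91 -0.68  1.88  0.31] 0.0 0.14 [[np.float64(0.27), np.float64(-0.41), np.float64(0.5)], [np.float64(0.52), np.float64(-0.51), np.float64(0.4)], [np.float64(0.52), np.float64(-0.2), np.float64(0.4)]]
90 [0.45, -0.2, 0.4] [ 1.11  1.14 -0.84  1.17 -0.64  1.81  0.42] 0.0 0.21 [[np.float64(0.2), np.float64(-0.43), np.float64(0.53)], [np.float64(0.45), np.float64(-0.51), np.float64(0.4)], [np.float64(0.45), np.float64(-0.2), np.float64(0.4)]]
```

Request:
{"name": "step_arm", "arguments": {"moves": [[[0,0,0.131],[0.0025,-0.0329,0.0325],30],[[0,0,0.131],[0.0025,-0.0329,0.0325],30],[[0,0,0.131],[0.0025,-0.0329,0.0325],30],[[0,0,0.131],[0.0025,-0.0329,0.0325],30],[[0,0,0.131],[0.0025,-0.0329,0.0325],30],[[0,0,0.131],[0.0025,-0.0329,0.0325],30],[[0,0,0.131],[0.0025,-0.0329,0.0325],30],[[0,0,0.131],[0.0025,-0.0329,0.0325],30],[[0,0,0.131],[0.0025,-0.0329,0.0325],30],[[0,0,0.131],[0.0025,-0.0329,0.0325],30],[[0,0,0.131],[0.0025,-0.0329,0.0325],30],[[0,0,0.131],[0.0025,-0.0329,0.0325],30],[[0,0,0.131],[0.0025,-0.0329,0.0325],30],[[0,0,0.131],[0.0025,-0.0329,0.0325],30],[[0,0,0.131],[0.0025,-0.0329,0.0325],30]]}}

```text
t: 24.1
tcp_pos: [0.5022, -0.1998, 0.3607]
tcp_rot: [0.747, 0.204, 0.466, -0.428]
force: [0.2, 0.3, -1.0]
grip_width: 0.458
```

Run:
```python
from plan import *
from rig import robot
s=robot.sense();print(np.round(s["qpos"],2))
rv=(final(np.radians(85))*R.from_quat(s["tcp_rot"]).inv()).as_rotvec();print((rv/(np.pi/2)/10).round(4))
```

```text
[ 1.19  0.92 -0.64  1.63 -0.93  1.21  0.24]
[ 0.0023 -0.0329  0.0326]
```

Request:
{"name": "step_arm", "arguments": {"moves": [[[0,0,0.131],[0.0023,-0.0329,0.0326],30],[[0,0,0.131],[0.0023,-0.0329,0.0326],30],[[0,0,0.131],[0.0023,-0.0329,0.0326],30],[[0,0,0.131],[0.0023,-0.0329,0.0326],30],[[0,0,0.131],[0.0023,-0.0329,0.0326],30],[[0,0,0.131],[0.0023,-0.0329,0.0326],30],[[0,0,0.131],[0.0023,-0.0329,0.0326],30],[[0,0,0.131],[0.0023,-0.0329,0.0326],30],[[0,0,0.131],[0.0023,-0.0329,0.0326],30],[[0,0,0.131],[0.0023,-0.0329,0.0326],30],[[0,0,0],[0,0,0],30],[[0,0,0],[0,0,0],30]]}}

```text
t: 25.3
tcp_pos: [0.5025, -0.1997, 0.4001]
tcp_rot: [0.523, 0.476, 0.521, -0.478]
force: [0.3, 0.7, -1.9]
grip_width: 0.46
```

Run:
```python
from plan import *
from h import wrist
import cv2
from rig import robot
wrist('w9')
s=robot.sense();M=R.from_quat(s["tcp_rot"]).as_matrix();print("tool x (hole)",M[:,0].round(4),"tool z",M[:,2].round(3))
rv=(final(np.radians(85))*R.from_quat(s["tcp_rot"]).inv()).as_rotvec();print((rv/(np.pi/2)).round(4))
a=robot.snapshot("scene")["frame"][:,:,::-1];b=robot.snapshot("top")["frame"][:,:,::-1]
w=cv2.imread("pics/w9.png")
cv2.imwrite("pics/s9.png",a);cv2.imwrite("pics/t9w.png",np.hstack([cv2.resize(b,(400,300)),cv2.resize(w,(400,300))]))
```

```text
{'t': 25.3, 'qpos': [1.0561, 1.1563, -0.8182, 1.0959, -0.6952, 1.7483, 0.385], 'tcp_pos': [0.5025, -0.1997, 0.4001], 'tcp_rot': [0.5227, 0.4762, 0.5213, -0.4777], 'force': [0.2642, 0.7395, -1.8947], 'wrist_torque': [-1.3631, 0.1728, -0.0186], 'grip_width': 0.4601}
tool x (hole) [2.7e-03 2.0e-04 1.0e+00] tool z [ 0.09   0.996 -0.   ]
[ 0.0001 -0.0017  0.0019]
```

View pics/s9.png

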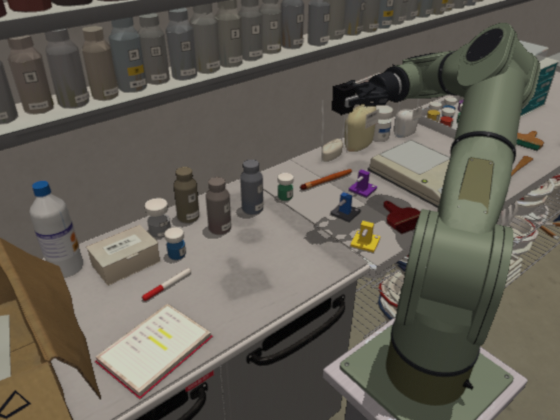

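View pics/t9w.png

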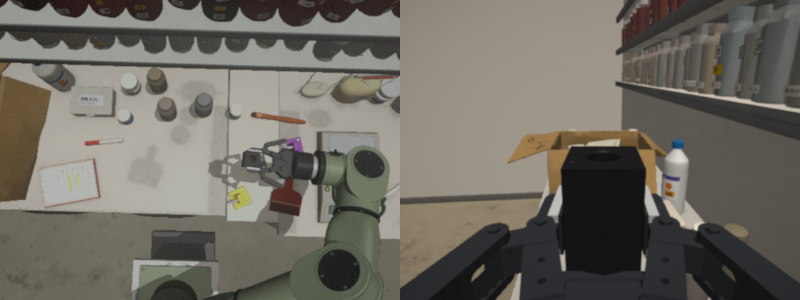

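The spacer is upright at z≈0.40 and its tool +x end, the hole end, faces up. I'll compare its seat in the grip with before, and check the other things against the first picture.

Run:
```python
import cv2,numpy as np
f=lambda n:np.clip(cv2.resize(cv2.imread(f"pics/{n}.png")[190:400,200:380],(390,455),interpolation=cv2.INTER_CUBIC)*2.0,0,255)
cv2.imwrite("pics/cmp.png",np.hstack([f("w8"),f("w9")]).astype(np.uint8))
a,b=[cv2.GaussianBlur(cv2.imread(f"pics/{n}.png"),(5,5),0).astype(int) for n in("scene0","s9")]
d=(np.abs(a-b).max(2)>40).astype(np.uint8)*255;cv2.imwrite("pics/diff.png",d)
```

```text
(no output)
```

View pics/cmp.png

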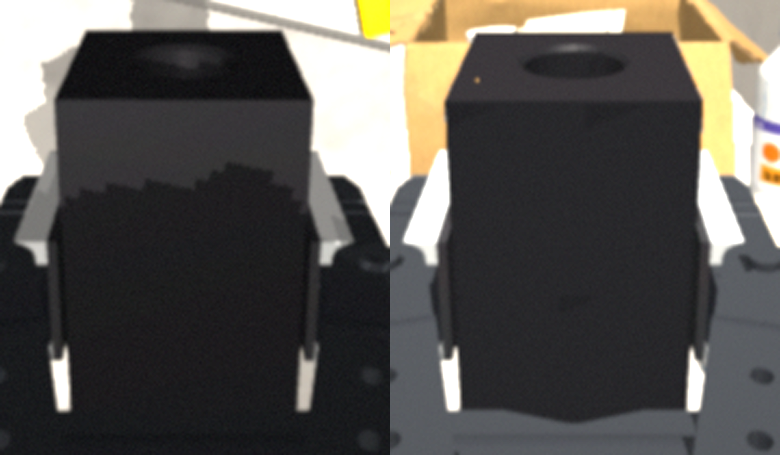

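View pics/diff.png

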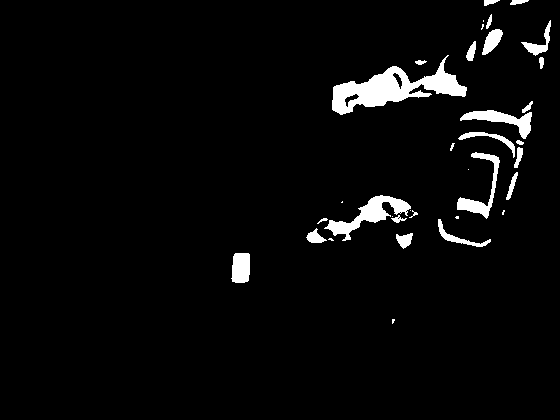

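The spacer sits in the grip as before (top edge row within 1 px). The scene differs only by the arm, its shadow and the spacer's old place. I'm handing in.

```bash
python3 -c "
from rig import robot
print(robot.finish_job()); s=robot.sense(); print(s['t'],s['tcp_pos'],s['grip_width'],s['force'])"
```

```text
the job is handed in; nothing more can be done
None
the job is handed in; nothing more can be done
```

The job is handed in: the arm is holding the spacer hole-up and upright, with its centre about 0.40 m above the worktop, after about 25 s of the 72 s allowed.

- **Finding the hole:** The first end I pushed onto the blue stand's pin stopped with the block's centre about 54 mm from the stand's face. The recess predicts 55 mm, so that was the recess end.
- **Seating it:** I turned the spacer end for end. The other end went past that point with no force and stopped firmly at 32.4 mm, where 32 mm is fully home. The push was about 16–24 N, and the wrist camera showed no gap or pin.
- **Final pose:** I pulled it off and turned it up. The hole axis is within about 0.2° of vertical by the measured tool pose, and the grip reads 39 mm with no visible slip since before the turn.
- **Everything else:** Comparing scene pictures from before and after shows changes only from the arm, its shadow and the spacer's old place. Areas behind the arm and in its shadow could not be compared.

- **Disagreements:** The two fixed cameras disagreed by about 2 mm on where the stand was, and the wrist camera settled it. My first arm model was 35 mm off partway through the turn, so I refitted it before continuing.

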